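# Square up the filter holders and lock the follower

## Robot

A 6-joint arm with a two-finger parallel gripper is mounted at the origin on the work surface. World frame = base frame: x ahead of the robot, y to its left, z up, the work surface at z = 0. Lengths are in m, angles in rad, forces in N, time in s.
With the tool pointing down it reaches from about 0.375 to 0.925 m from the base axis. Payload 5.7 kg.
Tool frame: the origin (TCP) lies between the finger pads; the fingertips stand 14 mm ahead of it and the grasp point (between the pads) lies 5 mm behind it; y points along the fingers, z is the direction in which the jaws open and shut, and the axes are right-handed (so a half turn about y gives the same grasp; the last joint's range is limited). The gripper opens to 88 mm and grips with 3 to 60 N. Pads are 20 mm wide; open, the fingers measure 115 mm over their backs; the gripper's body (75 mm by 178 mm) begins 61 mm behind the grasp point.
Start: joints at [1.039, 0.359, 1.51, -0, 1.272, -0.115], TCP at [0.243, 0.549, 0.237] pointing down, gripper open.
Joint ranges: [-2.97, 2.97], [-1.01, 2.36], [0.21, 2.38], [-0.96, 4.11], [0.2, 2.71], [-2.98, 2.98]. Speed limits (rad/s): [2.39, 2.39, 3.14, 3.14, 3.14, 3.14].

## Interface

Orientations are given as a unit quaternion [x, y, z, w].
In Python, from station import read_state, camera, camera_params, finish_job, masks_of, landmark_of gives the robot as it stands. The module is installed in compiled form; this text tells all that it offers.
- The arm moves only by the tool arm_command, never from a script. Its argument "commands" is a list of rows, each a list of 5 numbers: the shift along the tool's x, y, z scaled (see below), then the turn about the tool's y scaled (see below), then the closure, from -1 (fully open) to 1 (shut). A call has 1 to 12 rows; each row is the pose to reach, as a shift and turn from the pose commanded when the call began, along the tool's axes at that moment; what a row does not reach only later rows make up. The controller multiplies each number of a shift by 0.25 m and each number of a turn by pi/4 rad. A row lasts 1/12 s, in which the tool goes at most 41.7 mm and 7.16 degrees, less where a joint would pass 70% of its speed; a pose out of reach is approached as far as the arm can. A call with a number of a shift or a turn outside -1 to 1 is refused whole. A call with a gripper value outside its range is refused whole. The fingers move at their own pace and stop on an object; the grip force is fixed at half the most. Time passes only in rows, so rows that repeat a pose let the fingers close. It gives the time, the measured TCP pose, the force and the opening at its end, in the units of the state.
- read_state(): the state, without advancing time (a new reading comes with each control period).
- camera(name): name is "side" or "top"; returns (picture, depth): 400x640x3 uint8, red, green, blue; 400x640 float32, m along the optical axis (not along the pixel's ray), 0 where there is no reading.
- camera_params(name): a dict with "fx", "fy", "cx", "cy" (pixels), "rvec" (rotation vector, rad) and "tvec" (3), from world to camera coordinates, as OpenCV has them. Camera axes: x right, y down, z forward; pixel columns grow to the right and rows downward; lengths in m; the calibration is good to about 2 mm. A picture is of the moment at which its call begins. camera_params takes no time and is no camera call.
- finish_job(): hands the job in, once; it reports no verdict.
Trained networks look in the newest picture that a camera, given by its name, has taken for a name from the list of things; names that differ only in an ending like _2 or _b are one class to them, and where a whole thing is asked for, a point or a joint stands for the part that bears it (a point fixed in the world has none). Each returns a list of dicts, best first, with "conf" (0 to 1); they miss things now and then, are a little off and sometimes report something else, mostly with a low value. They report only what shows in the picture. A call takes as long as a camera call.
- masks_of(camera, query): "mask" (400x640 bool, what is visible of it).
- landmark_of(camera, query): "location" ([x, y, z] in m, in world coordinates, good to about 4 mm: a listed point, or the origin of a listed thing).
The state is a dict: "t": time; "qpos": joint angles; "qd": joint speeds; "tau": joint torques, N m; "ee_pos": TCP position; "orientation": TCP orientation; "ft_force": force on the tool from outside, world axes, zero at the start; "moment": the same for the moment, N m; "width": finger opening in m.
Only numpy, scipy, OpenCV 4.12 (cv2) and the standard library are available. Lean on these libraries where they do the work, as an engineer would, in place of code of your own. Each camera call takes 0.05 s, during which the arm holds its last target. There are 200 camera calls.

## Task

Get the filter-holder magazine ready: slide the follower up until the four leaning holders stand upright and close together against the backstop, and push their edges flush against the side guide. Only then lock the follower with its wing knob: turn it clockwise until it bites, then give it an eighth of a turn more. Let go, and leave the other things on the bench where they are.

Things in the scene. Friction and masses are not known exactly. Their poses are not given: they have to be found in the camera images.
- magazine: Aluminium filter-holder magazine bolted to the bench: T-slot base 102 mm wide (x -56 to +46), 300 long (y -170 to +130), top 16 mm above the bench. Origin: on the bench under the slot's centre line; y runs along the slot to the backstop, x across it to the side guide (away from the robot), z up. Its other long side (-x) is open. Closed up and flush, the row fills y 74 to 110, holder centres at x = 0, z = 46
- backstop_face (a point): Middle of the backstop's face (at magazine y = +110), 46 mm above the bench; the backstop is an upright plate across the slot, 62 mm wide (x -26 to +36), top 80 mm above the bench. The holders start with their feet slid out about 16 mm and their tops leaning on it
- guide_face (a point): Middle of the side guide's inner face (at magazine x = +30): a low rail along y 0 to 110, top 44 mm above the bench. The holders start 5 to 15 mm off it, each differently
- follower (a joint): Place of the follower along the slot (m), growing to the backstop: its upright pressure face is at magazine y = -0.030 + value, so 0.104 is against the closed row; starts 0 to 0.06. Slides with about 2 N while the knob is loose, is clamped once it is tight. Aluminium plate 50 wide, 8 thick, top 68 mm above the bench; behind it a block 50 wide, top 45 mm up, ending 95 mm behind the face
- follower_back (a point): Middle of the follower block's rear end face (50 wide, 28 high), 31 mm above the bench, 95 mm behind the pressure face and 40 mm behind the knob's axis; can be pushed here along the magazine's +y
- knob_grip (a point): Black wing knob on the follower, 55 mm behind its pressure face, axis upright: a bar 52 long, 13 thick, 22 high; this point is the bar's centre on the axis, 73 mm above the bench, x along its length, y through its thickness. Clockwise from above tightens: it runs in freely (0.03 N m) for 0.6 to 1.4 rad, then bites and resistance jumps to 0.3 N m. It stays where it is left
- clamp_screw (a joint): How far, in rad, the knob has been turned clockwise past the point where it bites; 0 before it bites
- holder1_c (a point): The holder nearest the backstop: white plastic filter holder, a flat square frame 60 x 60 mm and 9 mm thick with a round membrane in each face, 45 g; this point is its centre, x along its width (across the magazine), y through its thickness (towards the backstop), z along its height
- holder2_c (a point): Second holder from the backstop, same make
- holder3_c (a point): Third holder from the backstop, same make
- holder4_c (a point): Fourth holder, nearest the follower, same make
- spare_holder: Spare holder of the same make lying flat on the bench beyond the side guide; leave it there
- union: Steel tube union, 50 mm long, 19 mm thick, lying on the robot's side of the magazine; leave it
- bottle_big: White plastic bottle, 76 mm across, 165 mm tall; leave it
- bottle_small: White plastic bottle, 52 mm across, 105 mm tall; leave it
- vial: Amber vial, 32 mm across, 60 mm tall; leave it
- wrench: Steel wrench 150 mm long, lying flat; leave it
- tin: Flat aluminium tin, 68 mm across, 19 mm tall; leave it

How it is judged:
On the way, in this order (a step that is already met when the one before it is completed fails the run):
1. the four holders stand upright and close against the backstop, flush with the side guide, the follower up against them (value of joint follower above 0.101 m and angle between each of holder1_c, holder2_c, holder3_c, holder4_c's own z axis and vertical below 0.06 rad and x of each of holder1_c, holder2_c, holder3_c, holder4_c in the frame of magazine above -0.0028 m and angle between the x axis of each of holder1_c, holder2_c, holder3_c, holder4_c and the x axis of magazine, either way round below 0.06 rad and y of each of holder1_c, holder2_c, holder3_c, holder4_c in the frame of magazine above 0.073 m and z of each of holder1_c, holder2_c, holder3_c, holder4_c in the frame of magazine below 0.051 m), for 0.2 s.
2. the knob has bitten (value of joint clamp_screw above 0.03 rad), for 0.02 s.
3. the knob is an eighth of a turn past the bite (value of joint clamp_screw between 0.52 and 1.05 rad), for 0.2 s.
At the end, for the whole second after the job is handed in: The follower stands against the row (gap under 3 mm); all four holders are upright within 3.4 degrees, within 3 mm of the side guide and square to it; the knob is 30 to 60 degrees past its bite; nothing is touched (all of step 1 and all of step 3).
It fails at once if the knob is overtightened (more than 75 degrees past its bite) (value of joint clamp_screw above 1.31 rad).
It fails at once if something else on the bench is shifted by more than 25 mm (distance of any of spare_holder, union, bottle_big, bottle_small, vial, wrench, tin from where it was at the start of the episode above 0.025 m).
It also fails if it takes over 72 s, if anything falls off the work surface, if the arm or the gripper's body presses on something with over 40 N, if the wrist force passes 120 N, or if a joint passes its speed limit or range.

## Working session

There is one attempt and no reset: what is moved stays moved. The work goes in short steps, Python scripts to look and compute and a tool call to move; the robot and the scene stay as the last step left them, time stands still between calls to the robot, and variables do not carry over. Pictures are saved under pics/ and viewed, about 8 in all and at most 12, crops included, and the job is handed in when it is done.

Besides the shell and the picture viewer there is one more tool, called after ">>>" by a JSON object that holds its "name" and its "arguments", one argument or row to a line. arm_command: Moves the arm, as the interface text tells. Shifts and turns lie within -1 to 1; 1 stands for 0.25 m of shift or pi/4 rad of turn. Its arguments: {"type":"object","properties":{"commands":{"type":"array"}},"required":["commands"]}

```bash
mkdir -p pics; cat > h.py <<'E'
import numpy as np, cv2
from scipy.spatial.transform import Rotation as R
from station import *
def cam(n):
    p=camera_params(n);M=R.from_rotvec(np.ravel(p['rvec'])).as_matrix();return p,M,np.ravel(p['tvec'])
def unproj(n,u,v,d):
    p,M,t=cam(n);c=np.stack([(u-p['cx'])/p['fx']*d,(v-p['cy'])/p['fy']*d,d],-1);return (c-t)@M
def proj(n,X):
    p,M,t=cam(n);c=np.atleast_2d(X)@M.T+t;return np.stack([c[:,0]/c[:,2]*p['fx']+p['cx'],c[:,1]/c[:,2]*p['fy']+p['cy']],-1)
def save(n,f):
    im,d=camera(n);cv2.imwrite('pics/'+f,im[:,:,::-1]);return im,d
def st():
    s=read_state();print('t',round(s['t'],2),'p',np.round(s['ee_pos'],4),'q',np.round(s['orientation'],4),'F',np.round(s['ft_force'],1),'M',np.round(s['moment'],2),'w',round(s['width'],4),'j',np.round(s['qpos'],3));return s
E
python3 - <<'E'
from h import *
s=st();print(R.from_quat(s['orientation']).as_matrix().round(3))
for c in('top','side'):
    im,d=save(c,c+'0.png')
    p,M,t=cam(c);print(c,'pos',(-M.T@t).round(3),p['fx'])
    for q in['magazine','backstop_face','guide_face','follower_back','knob_grip','holder1_c','holder4_c','union','spare_holder','bottle_big','bottle_small','vial','wrench','tin']:
        r=landmark_of(c,q);print(q,[(np.round(x['location'],4).tolist(),round(x['conf'],2)) for x in r[:2]])
E
```

```text
t 0.0 p [0.2426 0.548  0.2358] q [ 0.6924 -0.1465  0.1461 -0.6912] F [-0.1 -0.3 -0.5] M [ 0.    0.03 -0.02] w 0.0882 j [ 1.039  0.359  1.511 -0.     1.272 -0.115]
[[ 0.914 -0.001  0.405]
 [-0.405 -0.002  0.914]
 [-0.    -1.    -0.002]]
top pos [ 0.453 -0.011  0.987] 384.5975259351581
magazine [([0.513, -0.0687, -0.0017], 0.65)]
backstop_face [([0.4992, 0.0402, 0.0463], 0.87), ([0.5873, 0.3295, -0.0007], 0.32)]
guide_face [([0.5379, -0.0133, 0.0324], 0.66), ([0.6216, -0.0578, 0.0033], 0.29)]
follower_back [([0.5254, -0.1642, 0.0272], 0.98)]
knob_grip [([0.5223, -0.1239, 0.0701], 0.52)]
holder1_c [([0.4885, 0.0278, 0.0409], 0.43)]
holder4_c [([0.4889, -0.0013, 0.0466], 0.76), ([0.5376, -0.0124, 0.0294], 0.67)]
union [([0.4309, -0.1793, 0.0002], 0.52)]
spare_holder [([0.6171, -0.056, 0.0006], 0.88)]
bottle_big [([0.5836, 0.3295, -0.0024], 0.94)]
bottle_small [([0.4413, -0.3717, -0.0022], 0.66)]
vial [([0.5437, -0.3226, 0.0004], 0.68), ([0.7094, -0.2955, 0.0019], 0.47)]
wrench [([0.4336, 0.3643, -0.0036], 0.58)]
tin [([0.5439, -0.322, -0.0006], 0.59)]
side pos [ 0.123 -0.582  0.79 ] 363.0341741918992
magazine [([0.5137, -0.0708, -0.0011], 0.85)]
backstop_face [([0.4953, 0.0423, 0.0427], 0.65)]
guide_face [([0.5297, -0.0119, 0.0299], 0.74), ([0.4974, 0.0108, 0.0464], 0.73)]
follower_back [([0.5243, -0.164, 0.0318], 0.8)]
knob_grip [([0.5155, -0.1294, 0.0755], 0.53)]
holder1_c [([0.4876, 0.0264, 0.0438], 0.54)]
holder4_c [([0.4923, -0.0036, 0.0454], 0.67)]
union [([0.4251, -0.1797, 0.0017], 0.69)]
spare_holder [([0.5856, 0.3245, -0.0023], 0.71), ([0.6149, -0.0577, 0.0032], 0.67)]
bottle_big [([0.5857, 0.3297, -0.0048], 0.62)]
bottle_small [([0.4406, -0.3642, 0.0007], 0.81)]
vial [([0.7062, -0.2874, 0.0036], 0.48)]
wrench [([0.4318, 0.3637, -0.0], 0.79)]
tin [([0.5428, -0.3235, -0.0006], 0.89)]
```

View pics/top0.png

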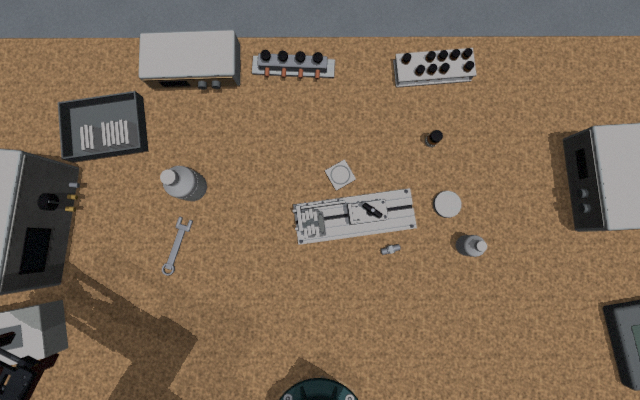

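View pics/side0.png

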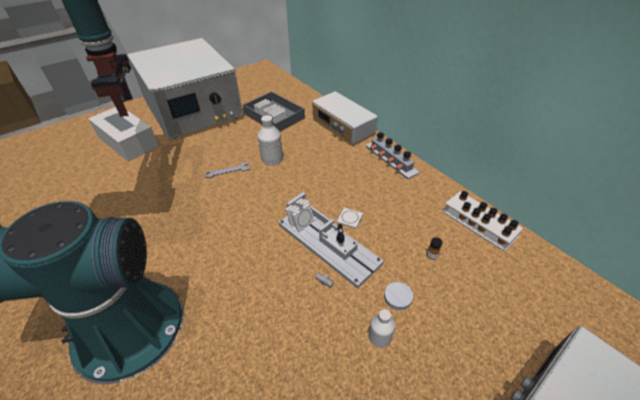

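```bash
python3 - <<'E'
from h import *
im,d=camera('top')
v,u=np.mgrid[130:280,260:450]
P=unproj('top',u,v,d[130:280,260:450]);ok=d[130:280,260:450]>0
z=P[...,2];print('bench z',np.median(z[:, :20]))
m=(ok&(z>0.010)&(z<0.024)).astype(np.uint8)
n,l,s,c=cv2.connectedComponentsWithStats(m);k=1+np.argmax(s[1:,4]);Q=P[l==k]
print(n,s[k]);rect=cv2.minAreaRect(Q[:,:2].astype(np.float32)*1000);print('base rect mm',rect,'z',np.median(Q[:,2]))
K=(ok&(z>0.078)&(z<0.09));
for nm,mm in(('hi>78',K),):
    n,l,s,c=cv2.connectedComponentsWithStats(mm.astype(np.uint8))
    for k in range(1,n):
        if s[k,4]>8: print(nm,s[k],'mm',cv2.minAreaRect(P[l==k][:,:2].astype(np.float32)*1000),P[l==k].mean(0).round(4))
a=cv2.resize(im[180:250,285:425],None,fx=5.5,fy=5.5,interpolation=cv2.INTER_CUBIC)[:,:,::-1]
im2,d2=camera('side');b=cv2.resize(im2[185:290,270:400],None,fx=4,fy=4,interpolation=cv2.INTER_CUBIC)[:,:,::-1]
cv2.imwrite('pics/a.png',a);cv2.imwrite('pics/b.png',b)
E
```

```text
bench z 0.0003089766430451579
24 [  37   78  120   37 1763]
base rect mm ((485.4721984863281, -93.22914123535156), (51.533531188964844, 300.2100830078125), 8.008810997009277) z 0.016308512579224766
hi>78 [102  73  20  15 119] mm ((520.57958984375, -126.35135650634766), (50.161865234375, 12.915085792541504), 54.5045166015625) [ 0.5206 -0.1259  0.0837]
hi>78 [ 36  76   7  26 105] mm ((500.72540283203125, 45.278282165527344), (60.36582946777344, 9.944681167602539), 7.750877380371094) [0.5008 0.0452 0.0804]
```

View pics/a.png

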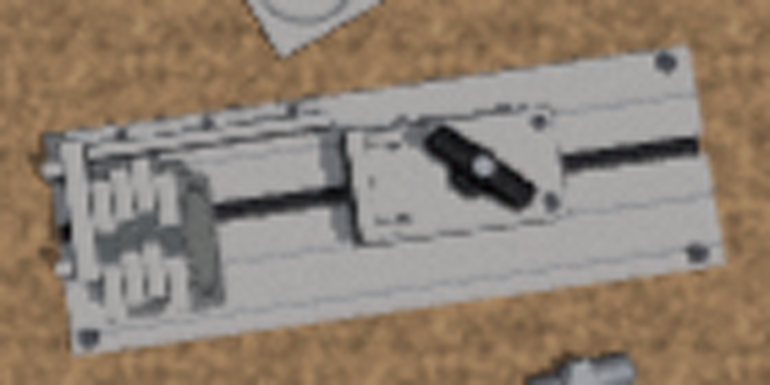

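View pics/b.png

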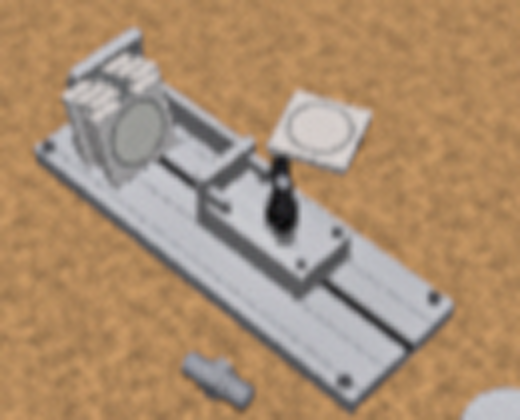

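>>> {"name": "arm_command", "arguments": {
  "commands": [
    [1,0,-1,0,1],
    [1,0,-1,0,1],
    [1,0,-1,0,1],
    [1,0,-1,0,1],
    [1,0,-1,0,1],
    [1,0,-1,0,1],
    [1,0,-1,0,1],
    [1,0,-1,0,1],
    [1,0,-1,0,1],
    [1,0,-1,0,1]
  ]
}}

```text
t: 2.43
ee_pos: [0.3715, 0.2156, 0.2369]
orientation: [0.692, -0.147, 0.148, -0.691]
ft_force: [0.0, 0.3, -0.4]
width: 0.0247
```

>>> {"name": "arm_command", "arguments": {
  "commands": [
    [1,0,-1,0,1],
    [1,0,-1,0,1],
    [1,0,-1,0,1],
    [1,0,-1,0,1],
    [1,0,-1,0,1],
    [1,0,-1,0,1],
    [1,0,-1,0,1],
    [1,0,-1,0,1],
    [1,0,-1,0,1],
    [1,0,-1,0,1]
  ]
}}

```text
t: 3.27
ee_pos: [0.5004, -0.1144, 0.2368]
orientation: [0.692, -0.146, 0.148, -0.691]
ft_force: [-0.2, -0.2, 0.7]
width: 0.0005
```

>>> {"name": "arm_command", "arguments": {
  "commands": [
    [0.28,0.2,-0.28,-0.708,1],
    [0.28,0.4,-0.28,-0.708,1],
    [0.28,0.4,-0.28,-0.708,1],
    [0.28,0.4,-0.28,-0.708,1],
    [0.28,0.4,-0.28,-0.708,1],
    [0.28,0.4,-0.28,-0.708,1],
    [0.28,0.4,-0.28,-0.708,1]
  ]
}}

```text
t: 3.85
ee_pos: [0.5334, -0.2017, 0.1365]
orientation: [-0.705, -0.049, 0.049, 0.706]
ft_force: [-0.5, -1.4, 0.5]
width: 0.0005
```

```bash
cat >> h.py <<'E'
def mag(a=8.0,o=(0.5127,-0.0692)):
    c,s=np.cos(np.radians(a)),np.sin(np.radians(a));A=np.array([[c,s],[-s,c]]);return A,np.array(o)
def tm(s,goal=None):
    A,o=mag();p=s['ee_pos'];m=A@(p[:2]-o)*1000;T=R.from_quat(s['orientation']).as_matrix();yaw=np.degrees(np.arctan2(T[1,0],T[0,0]))
    print('mag',m.round(1),'z',round(p[2]*1e3,1),'yaw',round(yaw,2),'tilt',T[:,1].round(3))
    if goal is not None:
        g=np.r_[o+A.T@(np.array(goal[:2])/1000),goal[2]/1000];print('cmd',((T.T@(g-p))/.25).round(3),'turn',round((yaw-goal[3])/45,3))
E
python3 -c "
from h import *
s=st();tm(s,(0,-130,38,8))"
```

```text
t 3.85 p [ 0.5334 -0.2017  0.1365] q [-0.7051 -0.0485  0.0489  0.7058] F [-0.5 -1.4  0.5] M [ 0.01 -0.04  0.01] w 0.0005 j [-4.830e-01  4.260e-01  1.685e+00  1.000e-03  1.032e+00 -2.192e+00]
mag [   2.1 -134.1] z 136.5 yaw 7.9 tilt [-0.001  0.001 -1.   ]
cmd [-0.008  0.394  0.016] turn -0.002
```

>>> {"name": "arm_command", "arguments": {
  "commands": [
    [-0.008,0.15,0,0,1],
    [-0.008,0.3,0,0,1],
    [-0.008,0.394,0,0,1],
    [-0.008,0.394,0,0,1],
    [-0.008,0.394,0,0,1]
  ]
}}

```text
t: 4.27
ee_pos: [0.531, -0.2023, 0.0383]
orientation: [-0.705, -0.049, 0.05, 0.706]
ft_force: [-0.9, -0.4, -0.0]
width: 0.0006
```

>>> {"name": "arm_command", "arguments": {
  "commands": [
    [0,0,0.04,0,1],
    [0,0,0.08,0,1],
    [0,0,0.12,0,1],
    [0,0,0.16,0,1],
    [0,0,0.2,0,1],
    [0,0,0.24,0,1],
    [0,0,0.28,0,1],
    [0,0,0.31,0,1],
    [0,0,0.34,0,1],
    [0,0,0.34,0,1]
  ]
}}

```text
t: 5.1
ee_pos: [0.5183, -0.1175, 0.0378]
orientation: [-0.705, -0.049, 0.05, 0.706]
ft_force: [0.0, 0.1, 0.3]
width: 0.0004
```

```bash
cat >> h.py <<'E'
def crops(f):
    im,d=camera('top');im2,d2=camera('side')
    a=cv2.resize(im[185:250,285:385],None,fx=5,fy=5,interpolation=cv2.INTER_CUBIC);b=cv2.resize(im2[185:275,270:370],None,fx=3,fy=3,interpolation=cv2.INTER_CUBIC)
    b=cv2.copyMakeBorder(b,0,a.shape[0]-b.shape[0],0,0,cv2.BORDER_CONSTANT) if b.shape[0]<a.shape[0] else b
    cv2.imwrite('pics/'+f,np.hstack([a,b])[:,:,::-1]);return d
E
python3 -c "
from h import *
s=st();tm(s,(0,-34.5,38,8));crops('c.png')"
```

```text
t 5.1 p [ 0.5183 -0.1175  0.0378] q [-0.7049 -0.0487  0.0502  0.7059] F [0.  0.1 0.3] M [ 0.07  0.04 -0.06] w 0.0004 j [-3.530e-01  5.260e-01  1.846e+00  1.000e-03  7.710e-01 -2.064e+00]
mag [ -1.2 -48.6] z 37.8 yaw 8.02 tilt [-0.002  0.001 -1.   ]
cmd [ 0.005 -0.001  0.057] turn 0.0
```

View pics/c.png

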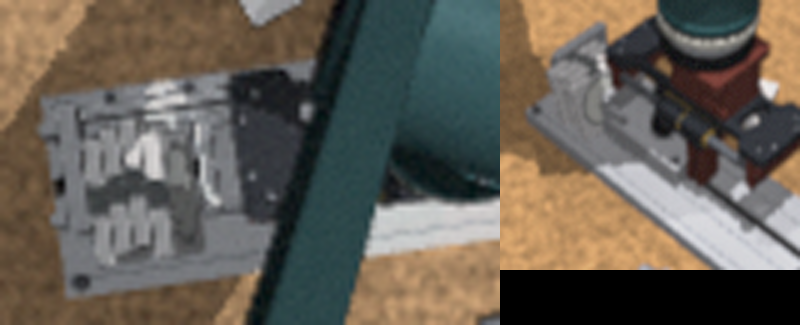

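>>> {"name": "arm_command", "arguments": {
  "commands": [
    [0.005,0,0.01,0,1],
    [0.005,0,0.02,0,1],
    [0.005,0,0.03,0,1],
    [0.005,0,0.04,0,1],
    [0.005,0,0.05,0,1],
    [0.005,0,0.053,0,1]
  ]
}}

```text
t: 5.7
ee_pos: [0.5188, -0.106, 0.0381]
orientation: [-0.705, -0.049, 0.049, 0.705]
ft_force: [-0.6, -2.5, -0.2]
width: 0.0003
```

>>> {"name": "arm_command", "arguments": {
  "commands": [
    [0,0,0.004,0,1],
    [0,0,0.008,0,1],
    [0,0,0.012,0,1]
  ]
}}

```text
t: 5.95
ee_pos: [0.5185, -0.1032, 0.0382]
orientation: [0.705, 0.049, -0.049, -0.705]
ft_force: [-0.4, -2.9, -0.4]
width: 0.0006
```

```bash
python3 -c "
from h import *
s=st();tm(s,(0,-34.5,38,8));crops('d.png')"
```

```text
t 5.95 p [ 0.5185 -0.1032  0.0382] q [ 0.7054  0.0491 -0.0492 -0.7054] F [-0.4 -2.9 -0.4] M [-0.41  0.07  0.06] w 0.0006 j [-0.327  0.522  1.854 -0.     0.765 -2.037]
mag [  1.  -34.4] z 38.2 yaw 7.98 tilt [-0. -0. -1.]
cmd [-0.004  0.001 -0.   ] turn -0.001
```

View pics/d.png

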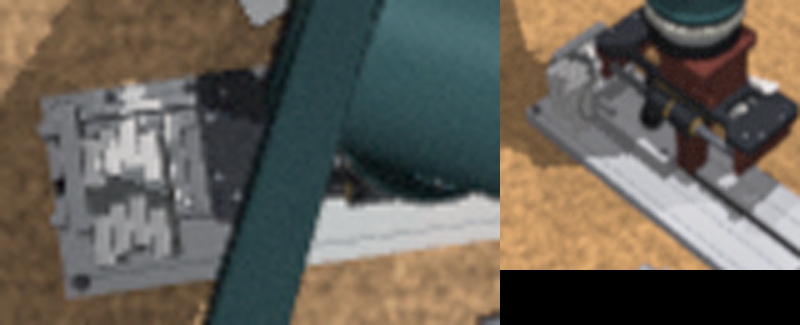

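>>> {"name": "arm_command", "arguments": {
  "commands": [
    [0,0,0.006,0,1],
    [0,0,0.012,0,1],
    [0,0,0.016,0,1],
    [0,0,0.016,0,1]
  ]
}}

```text
t: 6.38
ee_pos: [0.5179, -0.099, 0.0382]
orientation: [-0.705, -0.049, 0.049, 0.705]
ft_force: [-0.3, -2.3, -1.0]
width: 0.0003
```

>>> {"name": "arm_command", "arguments": {
  "commands": [
    [0,0,0.006,0,1],
    [0,0,0.012,0,1],
    [0,0,0.016,0,1],
    [0,0,0.016,0,1]
  ]
}}

```text
t: 6.72
ee_pos: [0.518, -0.0985, 0.0383]
orientation: [0.707, 0.05, -0.05, -0.703]
ft_force: [-3.2, -17.3, -3.5]
width: 0.0001
```

>>> {"name": "arm_command", "arguments": {
  "commands": [
    [0,0,-0.03,0,1],
    [0,0,-0.06,0,1],
    [0,0,-0.06,0,1],
    [0,-0.15,-0.06,0,1],
    [0,-0.3,-0.06,0,1],
    [0,-0.38,-0.06,0,0.77],
    [0,-0.38,-0.06,0,0.77]
  ]
}}

```text
t: 7.3
ee_pos: [0.5227, -0.1106, 0.1376]
orientation: [0.706, 0.052, -0.046, -0.704]
ft_force: [0.4, -0.2, -0.2]
width: 0.0085
```

```bash
python3 -c "
from h import *
s=st();tm(s,(-75,92,133,8))"
```

```text
t 7.3 p [ 0.5227 -0.1106  0.1376] q [ 0.7063  0.0519 -0.0465 -0.7045] F [ 0.4 -0.2 -0.2] M [ 0.03 -0.04  0.02] w 0.0085 j [-3.380e-01  3.750e-01  1.771e+00  1.000e-03  9.870e-01 -2.049e+00]
mag [  4.1 -42.4] z 137.6 yaw 7.98 tilt [ 0.008 -0.002 -1.   ]
cmd [-0.317  0.014  0.538] turn -0.001
```

>>> {"name": "arm_command", "arguments": {
  "commands": [
    [-0.08,0,0.135,0,0.77],
    [-0.16,0,0.27,0,0.77],
    [-0.24,0,0.405,0,0.77],
    [-0.317,0,0.54,0,0.77],
    [-0.317,0,0.54,0,0.77],
    [-0.317,0,0.54,0,0.77]
  ]
}}

```text
t: 7.8
ee_pos: [0.42, 0.0142, 0.1325]
orientation: [-0.705, -0.049, 0.051, 0.706]
ft_force: [0.2, -0.4, -0.3]
width: 0.0101
```

```bash
python3 -c "
from h import *
s=st();tm(s,(-65,92,36,8));crops('e.png')"
```

```text
t 7.8 p [0.42   0.0142 0.1325] q [-0.7051 -0.0494  0.051   0.7056] F [ 0.2 -0.4 -0.3] M [ 0.01 -0.   -0.04] w 0.0101 j [-0.131  0.245  2.004  0.     0.895 -1.844]
mag [-80.2  95.5] z 132.5 yaw 8.14 tilt [-0.002  0.001 -1.   ]
cmd [ 0.061  0.386 -0.015] turn 0.003
```

View pics/e.png

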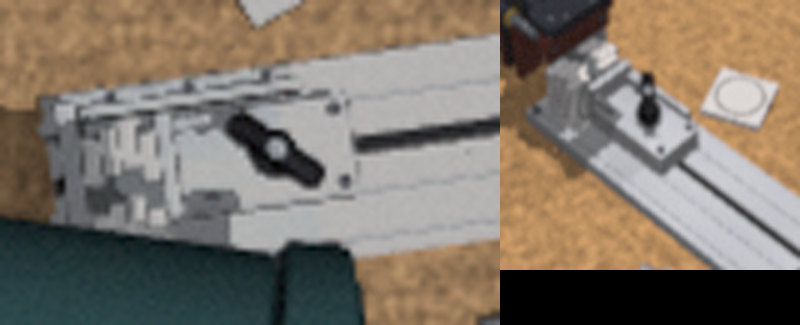

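>>> {"name": "arm_command", "arguments": {
  "commands": [
    [0.02,0.13,-0.014,0,0.77],
    [0.02,0.26,-0.014,0,0.77],
    [0.02,0.386,-0.014,0,0.77],
    [0.02,0.386,-0.014,0,0.77],
    [0.02,0.386,-0.014,0,0.77]
  ]
}}

```text
t: 8.32
ee_pos: [0.4273, 0.0091, 0.0355]
orientation: [-0.705, -0.047, 0.05, 0.706]
ft_force: [0.2, 0.5, 0.6]
width: 0.0101
```

>>> {"name": "arm_command", "arguments": {
  "commands": [
    [0.02,0,0,0,0.77],
    [0.04,0,0,0,0.77],
    [0.055,0,0,0,0.77],
    [0.07,0,0,0,0.77],
    [0.08,0,0,0,0.77],
    [0.09,0,0,0,0.77],
    [0.1,0,0,0,0.77]
  ]
}}

```text
t: 8.9
ee_pos: [0.4524, 0.0134, 0.037]
orientation: [0.705, 0.049, -0.049, -0.705]
ft_force: [-0.7, -0.5, 1.5]
width: 0.0102
```

```bash
python3 -c "
from h import *
s=st();tm(s,(-40,92,36,8))"
```

```text
t 8.9 p [0.4524 0.0134 0.037 ] q [ 0.7054  0.0492 -0.0494 -0.7054] F [-0.7 -0.5  1.5] M [0.02 0.2  0.04] w 0.0102 j [-0.123  0.456  2.023 -0.     0.663 -1.833]
mag [-48.2  90.2] z 37.0 yaw 7.99 tilt [-0. -0. -1.]
cmd [0.033 0.004 0.007] turn -0.0
```

>>> {"name": "arm_command", "arguments": {
  "commands": [
    [0.01,0,0.007,0,0.77],
    [0.015,0,0.007,0,0.77],
    [0.02,0,0.007,0,0.77],
    [0.025,0,0.007,0,0.77],
    [0.03,0,0.007,0,0.77],
    [0.033,0,0.007,0,0.77],
    [0.033,0,0.007,0,0.77]
  ]
}}

```text
t: 9.48
ee_pos: [0.4587, 0.0162, 0.0363]
orientation: [-0.705, -0.048, 0.05, 0.705]
ft_force: [-4.9, -1.1, 3.9]
width: 0.0099
```

>>> {"name": "arm_command", "arguments": {
  "commands": [
    [0.006,0,0,0,0.77],
    [0.012,0,0,0,0.77],
    [0.016,0,0,0,0.77],
    [0.016,0,0,0,0.77]
  ]
}}

```text
t: 9.82
ee_pos: [0.4584, 0.0167, 0.0358]
orientation: [-0.705, -0.046, 0.053, 0.706]
ft_force: [-12.4, -3.5, 7.2]
width: 0.0102
```

>>> {"name": "arm_command", "arguments": {
  "commands": [
    [0.006,0,0,0,0.77],
    [0.012,0,0,0,0.77],
    [0.012,0,0,0,0.77]
  ]
}}

```text
t: 10.07
ee_pos: [0.4582, 0.0171, 0.0353]
orientation: [-0.705, -0.044, 0.055, 0.706]
ft_force: [-18.3, -6.2, 9.6]
width: 0.0101
```

>>> {"name": "arm_command", "arguments": {
  "commands": [
    [-0.04,0,0,0,0.77],
    [-0.08,0,0,0,0.77],
    [-0.16,0,0,0,0.77],
    [-0.16,-0.15,0,0,0.77],
    [-0.16,-0.3,0,0,0.77],
    [-0.16,-0.4,-0.2,0,0.5],
    [-0.16,-0.4,-0.4,0,0.1],
    [-0.16,-0.4,-0.6,0,0.1],
    [-0.16,-0.4,-0.8,0,0.1],
    [-0.16,-0.4,-0.9,0,0.1],
    [-0.16,-0.4,-0.9,0,0.1]
  ]
}}

```text
t: 10.98
ee_pos: [0.461, -0.2166, 0.1376]
orientation: [0.707, 0.05, -0.047, -0.704]
ft_force: [0.7, -0.9, -0.0]
width: 0.0393
```

```bash
python3 - <<'E'
from h import *
s=st();tm(s,(0,19,150,54))
d=crops('f.png')
A,o=mag()
for c in('top','side'):
    for q in['holder1_c','holder2_c','holder3_c','holder4_c','knob_grip','follower_back']:
        print(c,q,[((A@(np.array(x['location'][:2])-o)*1000).round(1).tolist(),round(x['location'][2]*1e3,1),round(x['conf'],2)) for x in landmark_of(c,q)[:3]])
v,u=np.mgrid[180:250,285:425];D=d[180:250,285:425];P=unproj('top',u,v,D);ok=D>0
m=np.einsum('ij,...j->...i',A,P[...,:2]-o)*1000;z=P[...,2]*1000
# tops of holders
k=ok&(z>70)&(z<79)&(m[...,1]>60)&(m[...,1]<125)
for y in range(66,120,4):
    j=k&(m[...,1]>=y)&(m[...,1]<y+4)
    if j.sum(): print(y,j.sum(),'x',m[j][:,0].min().round(1),m[j][:,0].max().round(1),'z',np.median(z[j]).round(1))
K=ok&(z>79)&(z<90)&(m[...,1]<60)
r=cv2.minAreaRect((P[K][:,:2]*1000).astype(np.float32));print('knob',r,'mag',A@(np.array(r[0])-o*1000))
f=ok&(z>62)&(z<71)&(m[...,1]>50)&(m[...,1]<80);print('plate y',m[f][:,1].min(),m[f][:,1].max(),f.sum())
E
```

```text
t 10.98 p [ 0.461  -0.2166  0.1376] q [ 0.707   0.0501 -0.047  -0.7039] F [ 0.7 -0.9 -0. ] M [ 0.01 -0.    0.01] w 0.0393 j [-5.740e-01  3.450e-01  1.822e+00 -1.000e-03  9.680e-01 -2.282e+00]
mag [ -71.7 -138.8] z 137.6 yaw 7.88 tilt [ 0.005 -0.004 -1.   ]
cmd [ 0.286 -0.051  0.631] turn -1.025
top holder1_c [([0.5, 104.7], 42.3, 0.63)]
top holder2_c [([1.8, 97.2], 50.0, 0.64), ([3.6, 110.0], 43.9, 0.31)]
top holder3_c [([4.2, 88.0], 48.1, 0.5)]
top holder4_c [([-2.6, 79.1], 45.5, 0.49)]
top knob_grip [([1.1, 18.5], 70.0, 0.44)]
top follower_back [([-2.4, -17.4], 26.1, 0.73), ([-0.3, 107.7], 43.4, 0.38)]
side holder1_c [([0.9, 106.3], 47.0, 0.63)]
side holder2_c [([-0.1, 95.5], 44.6, 0.51)]
side holder3_c [([4.8, 90.9], 46.2, 0.44)]
side holder4_c [([-0.7, 79.0], 46.0, 0.4)]
side knob_grip [([-0.1, 20.9], 75.4, 0.5), ([27.0, 53.5], 30.6, 0.21)]
side follower_back [([1.0, -18.1], 32.4, 0.57)]
66 5 x -25.1 23.1 z 70.5
70 5 x -19.4 11.8 z 71.6
74 39 x -28.9 28.8 z 75.7
78 42 x -30.2 29.3 z 76.0
82 40 x -29.9 27.6 z 75.9
86 42 x -29.6 27.9 z 76.6
90 41 x -28.9 28.8 z 76.2
94 42 x -28.3 29.2 z 76.4
98 38 x -30.2 29.5 z 76.0
102 39 x -29.6 27.8 z 76.0
106 41 x -29.0 28.4 z 76.3
110 7 x -16.7 21.7 z 78.2
114 11 x -25.7 29.0 z 78.1
118 5 x -13.1 25.1 z 78.2
knob ((509.8364562988281, -50.23494338989258), (50.78266906738281, 12.989015579223633), 55.095420837402344) mag [-0.19625015 19.17901824]
plate y 66.1747871105451 73.89505473739953 63
```

View pics/f.png

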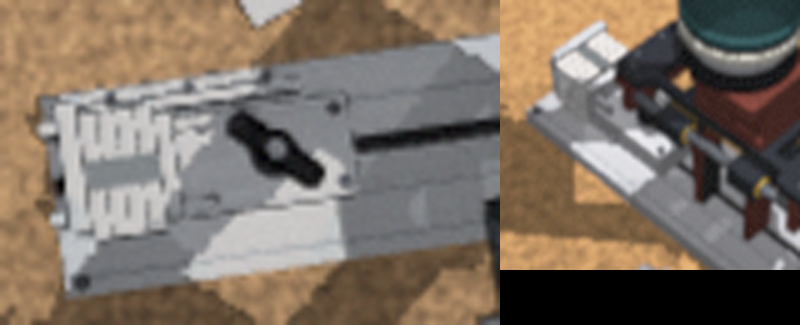

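>>> {"name": "arm_command", "arguments": {
  "commands": [
    [0.07,-0.05,0.15,-0.15,0.1],
    [0.14,-0.05,0.3,-0.3,0.1],
    [0.21,-0.05,0.45,-0.45,0.1],
    [0.286,-0.05,0.6,-0.6,0.1],
    [0.286,-0.05,0.631,-0.75,0.1],
    [0.286,-0.05,0.631,-0.9,0.1],
    [0.286,-0.05,0.631,-1,0.1],
    [0.286,-0.05,0.631,-1,0.1],
    [0.286,-0.05,0.631,-1,0.1]
  ]
}}

```text
t: 12.43
ee_pos: [0.5079, -0.0449, 0.1492]
orientation: [0.633, 0.315, -0.315, -0.633]
ft_force: [-0.1, -0.2, 1.2]
width: 0.0395
```

```bash
python3 -c "
from h import *
s=st();tm(s,(-0.2,19.2,68,54.8))"
```

```text
t 12.43 p [ 0.5079 -0.0449  0.1492] q [ 0.6333  0.3147 -0.3147 -0.6332] F [-0.1 -0.2  1.2] M [ 0.05  0.02 -0.03] w 0.0395 j [-0.224  0.333  1.805 -0.     1.004 -2.717]
mag [-1.4 24.7] z 149.2 yaw 52.85 tilt [-0. -0. -1.]
cmd [-0.012  0.325 -0.019] turn -0.043
```

>>> {"name": "arm_command", "arguments": {
  "commands": [
    [-0.012,0,-0.019,-0.043,0.1],
    [-0.012,0.1,-0.019,-0.043,0.1],
    [-0.012,0.2,-0.019,-0.043,0.1],
    [-0.012,0.3,-0.019,-0.043,0.1],
    [-0.012,0.325,-0.019,-0.043,0.1],
    [-0.012,0.325,-0.019,-0.043,0.1]
  ]
}}

```text
t: 12.93
ee_pos: [0.5082, -0.0504, 0.0664]
orientation: [-0.627, -0.324, 0.326, 0.629]
ft_force: [0.0, -0.2, 0.1]
width: 0.0394
```

```bash
python3 -c "
from h import *
s=st();tm(s,(-0.2,19.2,68,54.8))"
```

```text
t 12.93 p [ 0.5082 -0.0504  0.0664] q [-0.6269 -0.3241  0.3264  0.6288] F [ 0.  -0.2  0.1] M [ 0.09  0.08 -0.01] w 0.0394 j [-0.234  0.46   1.873 -0.     0.813 -2.761]
mag [-1.8 19.3] z 66.4 yaw 54.78 tilt [-0.004  0.001 -1.   ]
cmd [ 0.004 -0.007 -0.005] turn -0.001
```

>>> {"name": "arm_command", "arguments": {
  "commands": [
    [0.004,-0.007,-0.005,0,0.1],
    [0.004,-0.007,-0.005,0,0.4],
    [0.004,-0.007,-0.005,0,0.7],
    [0.004,-0.007,-0.005,0,1],
    [0.004,-0.007,-0.005,0,1],
    [0.004,-0.007,-0.005,0,1],
    [0.004,-0.007,-0.005,0,1]
  ]
}}

```text
t: 13.52
ee_pos: [0.5111, -0.0501, 0.0706]
orientation: [-0.627, -0.326, 0.326, 0.627]
ft_force: [-3.3, 1.3, 7.5]
width: 0.0208
```

```bash
python3 -c "
from h import *
s=st();tm(s,(-0.2,19.2,68,54.8))"
```

```text
t 13.52 p [ 0.5111 -0.0501  0.0706] q [-0.6274 -0.326   0.3261  0.6274] F [-3.3  1.3  7.5] M [0.22 0.66 0.  ] w 0.0208 j [-0.232  0.454  1.867 -0.     0.821 -2.761]
mag [ 1.  19.1] z 70.6 yaw 54.92 tilt [-0. -0. -1.]
cmd [-0.003  0.01   0.004] turn 0.003
```

>>> {"name": "arm_command", "arguments": {
  "commands": [
    [0,0,0,0,0.3],
    [0,0,0,0,0.3],
    [-0.003,-0.015,0.004,0,0.3],
    [-0.003,-0.036,0.004,0,0.3],
    [-0.003,-0.036,0.004,0,0.3],
    [-0.003,-0.036,0.004,0,1],
    [-0.003,-0.036,0.004,0,1],
    [-0.003,-0.036,0.004,0,1],
    [-0.003,-0.036,0.004,0,1],
    [-0.003,-0.036,0.004,0,1],
    [-0.003,-0.036,0.004,0,1]
  ]
}}

```text
t: 14.43
ee_pos: [0.5105, -0.0504, 0.0786]
orientation: [0.628, 0.326, -0.326, -0.627]
ft_force: [1.1, -0.3, -0.3]
width: 0.0131
```

```bash
python3 -c "
from h import *
s=st();tm(s,(-0.2,19.2,78,54.8))"
```

```text
t 14.43 p [ 0.5105 -0.0504  0.0786] q [ 0.6276  0.3261 -0.326  -0.6273] F [ 1.1 -0.3 -0.3] M [ 0.08 -0.08  0.06] w 0.0131 j [-0.233  0.441  1.862 -0.     0.838 -2.762]
mag [ 0.4 18.9] z 78.6 yaw 54.92 tilt [ 0. -0. -1.]
cmd [-0.001  0.003  0.003] turn 0.003
```

>>> {"name": "arm_command", "arguments": {
  "commands": [
    [0.004,0,0.004,0,1],
    [0.004,0,0.004,0.1,1],
    [0.004,0,0.004,0.2,1],
    [0.004,0,0.004,0.3,1],
    [0.004,0,0.004,0.4,1],
    [0.004,0,0.004,0.5,1],
    [0.004,0,0.004,0.6,1],
    [0.004,0,0.004,0.68,1],
    [0.004,0,0.004,0.7,1],
    [0.004,0,0.004,0.72,1]
  ]
}}

```text
t: 15.27
ee_pos: [0.5106, -0.0495, 0.0787]
orientation: [0.694, 0.139, -0.138, -0.693]
ft_force: [2.0, -4.9, -3.4]
width: 0.0126
```

```bash
python3 -c "
from h import *
s=st();tm(s,(-0.2,19.2,78,54.8));print(s['moment'],s['tau'].round(2))"
```

```text
t 15.27 p [ 0.5106 -0.0495  0.0787] q [ 0.6939  0.1386 -0.138  -0.693 ] F [ 2.  -4.9 -3.4] M [-0.79 -0.34  0.05] w 0.0126 j [-2.310e-01  4.400e-01  1.863e+00 -1.000e-03  8.370e-01 -2.194e+00]
mag [ 0.7 19.8] z 78.7 yaw 22.55 tilt [ 0.001 -0.001 -1.   ]
cmd [-0.004  0.003 -0.001] turn -0.717
[-0.7947496  -0.34443824  0.05480526] [  2.1  -47.9  -15.76   1.05   1.28  -0.05]
```

>>> {"name": "arm_command", "arguments": {
  "commands": [
    [0,0,0,0.07,1],
    [0,0,0,0.14,1],
    [0,0,0,0.15,1]
  ]
}}

```text
t: 15.52
ee_pos: [0.5107, -0.0496, 0.0787]
orientation: [0.701, 0.097, -0.096, -0.7]
ft_force: [2.0, -4.8, -3.0]
width: 0.0126
```

```bash
python3 -c "
from h import *
s=st();tm(s)"
```

```text
t 15.52 p [ 0.5107 -0.0496  0.0787] q [ 0.701   0.0969 -0.0962 -0.7   ] F [ 2.  -4.8 -3. ] M [-0.88 -0.43  0.02] w 0.0126 j [-2.310e-01  4.400e-01  1.863e+00 -1.000e-03  8.370e-01 -2.075e+00]
mag [ 0.7 19.7] z 78.7 yaw 15.69 tilt [ 0.001 -0.001 -1.   ]
```

>>> {"name": "arm_command", "arguments": {
  "commands": [
    [0,0,0,0.07,1],
    [0,0,0,0.14,1],
    [0,0,0,0.15,1]
  ]
}}

```text
t: 15.77
ee_pos: [0.5106, -0.0497, 0.0787]
orientation: [0.705, 0.055, -0.055, -0.704]
ft_force: [2.9, -5.2, -3.6]
width: 0.0129
```

```bash
python3 -c "
from h import *
s=st();tm(s)"
```

```text
t 15.77 p [ 0.5106 -0.0497  0.0787] q [ 0.7055  0.0555 -0.0548 -0.7044] F [ 2.9 -5.2 -3.6] M [-0.93 -0.42  0.01] w 0.0129 j [-0.231  0.44   1.863 -0.002  0.837 -1.957]
mag [ 0.7 19.6] z 78.7 yaw 8.94 tilt [ 0.001 -0.001 -1.   ]
```

>>> {"name": "arm_command", "arguments": {
  "commands": [
    [0,0,0,0.07,1],
    [0,0,0,0.14,1],
    [0,0,0,0.15,1]
  ]
}}

```text
t: 16.02
ee_pos: [0.5107, -0.0498, 0.0787]
orientation: [0.708, 0.014, -0.013, -0.706]
ft_force: [3.3, -5.2, -3.5]
width: 0.0128
```

```bash
python3 -c "
from h import *
s=st();tm(s)"
```

```text
t 16.02 p [ 0.5107 -0.0498  0.0787] q [ 0.7076  0.0142 -0.0134 -0.7064] F [ 3.3 -5.2 -3.5] M [-1.   -0.41  0.34] w 0.0128 j [-0.231  0.44   1.863 -0.002  0.837 -1.839]
mag [ 0.7 19.5] z 78.7 yaw 2.24 tilt [ 0.001 -0.002 -1.   ]
```

>>> {"name": "arm_command", "arguments": {
  "commands": [
    [0,0,0,0.1,1],
    [0,0,0,0.2,1],
    [0,0,0,0.3,1],
    [0,0,0,0.4,1],
    [0,0,0,0.5,1],
    [0,0,0,0.6,1],
    [0,0,0,0.7,1],
    [0,0,0,0.8,1],
    [0,0,0,0.87,1],
    [0,0,0,0.91,1],
    [0,0,0,0.92,1],
    [0,0,0,0.92,1]
  ]
}}

```text
t: 17.02
ee_pos: [0.5105, -0.0503, 0.0787]
orientation: [0.667, -0.235, 0.237, -0.666]
ft_force: [1.9, -8.3, -3.4]
width: 0.0129
```

>>> {"name": "arm_command", "arguments": {
  "commands": [
    [0,0,0,0,1],
    [-0.004,0,0.002,0,1],
    [-0.004,0,0.002,0,1]
  ]
}}

```text
t: 17.27
ee_pos: [0.5105, -0.0502, 0.0787]
orientation: [0.668, -0.235, 0.237, -0.665]
ft_force: [2.1, -11.8, -4.5]
width: 0.0128
```

```bash
python3 -c "
from h import *
s=st();tm(s)"
```

```text
t 17.27 p [ 0.5105 -0.0502  0.0787] q [ 0.6679 -0.2346  0.2367 -0.6655] F [  2.1 -11.8  -4.5] M [-2.21 -0.32  0.25] w 0.0128 j [-0.23   0.44   1.864 -0.005  0.836 -1.118]
mag [ 0.4 19.2] z 78.7 yaw -38.94 tilt [ 0.002 -0.004 -1.   ]
```

>>> {"name": "arm_command", "arguments": {
  "commands": [
    [0.009,0,-0.008,0,1],
    [0.009,0,-0.008,0,1]
  ]
}}

```text
t: 17.43
ee_pos: [0.5105, -0.0507, 0.0787]
orientation: [-0.666, 0.236, -0.237, 0.667]
ft_force: [3.5, 1.1, -3.1]
width: 0.0128
```

>>> {"name": "arm_command", "arguments": {
  "commands": [
    [0,0,0,0,0.6],
    [0,0,0,0,0.4],
    [0,0,0,0,0.4],
    [0,0,0,0,0.4],
    [0,-0.06,0,0,0.4],
    [0,-0.2,0,0,0.4],
    [0,-0.35,0,0,0.4],
    [0,-0.5,0,0,0.4],
    [0.2,-0.5,-0.3,0,0.4],
    [0.4,-0.5,-0.6,0,0.4],
    [0.6,-0.5,-0.8,0,0.4],
    [0.6,-0.5,-0.9,0,0.4]
  ]
}}

```text
t: 18.43
ee_pos: [0.4967, -0.2182, 0.2043]
orientation: [0.666, -0.236, 0.237, -0.666]
ft_force: [0.7, 1.0, -0.6]
width: 0.0263
```

```bash
python3 - <<'E'
from h import *
s=st();tm(s)
d=crops('g.png')
A,o=mag()
v,u=np.mgrid[180:250,285:425];D=d[180:250,285:425];P=unproj('top',u,v,D);ok=D>0
m=np.einsum('ij,...j->...i',A,P[...,:2]-o)*1000;z=P[...,2]*1000
k=ok&(z>70)&(z<79)&(m[...,1]>60)&(m[...,1]<125)
for y in range(66,120,4):
    j=k&(m[...,1]>=y)&(m[...,1]<y+4)
    if j.sum(): print(y,j.sum(),'x',m[j][:,0].min().round(1),m[j][:,0].max().round(1),'z',np.median(z[j]).round(1))
K=ok&(z>79)&(z<90)&(m[...,1]<60)
r=cv2.minAreaRect((P[K][:,:2]*1000).astype(np.float32));print('knob',r,'mag',A@(np.array(r[0])-o*1000))
f=ok&(z>62)&(z<71)&(m[...,1]>50)&(m[...,1]<80);print('plate y',m[f][:,1].min(),m[f][:,1].max(),f.sum())
E
```

```text
t 18.43 p [ 0.4967 -0.2182  0.2043] q [ 0.6665 -0.2359  0.2368 -0.6664] F [ 0.7  1.  -0.6] M [-0.04  0.01  0.04] w 0.0263 j [-0.541  0.309  1.676  0.     1.156 -1.43 ]
mag [ -36.6 -145.4] z 204.3 yaw -39.06 tilt [ 0.001 -0.001 -1.   ]
66 7 x -10.3 22.9 z 70.4
70 7 x -17.4 16.6 z 70.9
74 41 x -28.8 28.9 z 76.3
78 42 x -30.2 29.2 z 76.5
82 38 x -29.8 27.8 z 76.3
86 42 x -29.6 27.9 z 76.7
90 42 x -28.9 28.6 z 76.3
94 42 x -28.3 29.1 z 76.5
98 39 x -30.2 29.5 z 75.8
102 41 x -29.6 27.8 z 76.4
106 38 x -28.9 28.5 z 76.7
110 10 x -7.1 28.7 z 77.8
114 7 x -25.4 31.6 z 78.2
118 3 x 22.6 27.3 z 79.0
knob ((509.86181640625, -50.192710876464844), (12.49578857421875, 50.25114059448242), 51.24314498901367) mag [-0.16525922 19.2173103 ]
plate y 66.1767463976369 74.05258279674513 67
```

View pics/g.png

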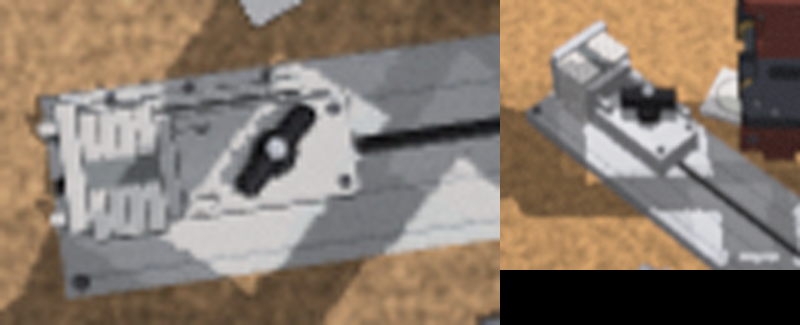

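```bash
python3 -c "
from station import *
print(finish_job())"
```

```text
the job is handed in; nothing more can be done
None
```

The magazine is set and the job is handed in. It finished at about 18.5 s of the 72 s allowed, with no verdict reported.

- **Row:** I pushed the follower up from behind until it stopped at about 17 N. I then pushed the holder edges against the side guide until they stopped, up to about 18 N. In the last top depth image the row fills magazine y 74 to 110, x about ±29.5, with tops at 76 mm. The holders stand upright and flush.
- **Follower:** The knob axis is at magazine y = 19.2, so the follower stands at about 0.104 m, with its face at y ≈ 74 against the row.
- **Knob:** My first grip closed to 20.8 mm, most likely on the hub below the bar, so I opened, went up 8 mm and gripped the bar at 13 mm. Turning clockwise, the torque jumped from 0.01 to 0.34 N m after 46 to 53 degrees, which I took as the bite. I turned it to 94 degrees in total, so it is about 41 to 48 degrees past the bite. The last image agrees: the bar's axis went from 55° to -39°.
- **Release:** The gripper let go and was withdrawn clear of the magazine. The follower, row and knob did not move when it let go.

No check failed or disagreed. I did not measure the other bench things again at the end. The tool's path kept clear of them and I saw no unexpected contact forces.

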